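# Return the bur cup to the free compartment

## Robot

A 6-joint arm with a two-finger parallel gripper is mounted at the origin on a cart in front of the work surface, level with it; the furniture and walls round the work are solid. World frame = base frame: x ahead of the robot, y to its left, z up, the work surface at z = 0. Lengths are in m, angles in rad, forces in N, time in s.
With the tool pointing down it reaches from about 0.35 to 0.975 m from the base axis. Payload 4.9 kg.
Tool frame: the origin (TCP) lies midway between the tips of the shut fingers; the grasp point (between the pads) lies 19 mm behind it; z points along the fingers, y is the line along which they close (so a half turn about z gives the same grasp; the last joint's range is limited). The gripper opens to 85 mm and grips with 20 to 120 N. Pads are 22 mm wide; open, the fingers measure 114 mm over their backs; the gripper's body (76 mm by 85 mm) begins 54 mm behind the grasp point. The pads swing forward as they close: fully open they stand 13 mm farther back than shut.
Start: joints at [-1.303, 0.053, 1.613, -0, 1.476, -0.119], TCP at [0.236, -0.579, 0.206] pointing down, gripper open.
Joint ranges: [-3.01, 3.01], [-1.01, 2.22], [0.06, 2.58], [-1.02, 4.17], [0.09, 2.62], [-3.14, 3.14]. Speed limits (rad/s): [2.57, 2.57, 3.14, 3.14, 3.14, 3.14].

## Interface

Orientations are given as a rotation vector (axis times angle).
In Python, from station import ctrl gives the robot as it stands.
- The arm moves only by the shell command python3 -m handwheel 'ROWS' [FORCE]. ROWS is JSON, a list of rows, each an object with "gripper": the gripper command: -1 is fully open, 1 is shut, values between are in proportion; "offset": the shift along the tool's x, y, z in mm, a list of three; "rotation": the turn, a rotation vector about the tool's x, y, z in rad, a list of three. A call has exactly 8 rows; each row is the pose to reach, as a shift and turn from the pose commanded when the call began, along the tool's axes at that moment; what a row does not reach only later rows make up. A row lasts 1/8 s, in which the tool goes at most 62.5 mm and 10.7 degrees, less where a joint would pass 70% of its speed; a pose out of reach is approached as far as the arm can. A call with a gripper value outside its range is refused whole. The fingers move at their own pace and stop on an object; FORCE is the grip in N (left out, the last holds). Time passes only in rows, so rows that repeat a pose let the fingers close, or fill a call up. It gives the time, the measured TCP pose, the force, the opening and the grip force at its end, in the units of the state.
- ctrl.get_obs(): the state, without advancing time (a new reading comes with each control period).
- ctrl.get_image(name): name is "scene" or "top" or "wrist"; returns a dict with "image" (384x512x3 uint8, red, green, blue), "fovy" (degrees; the focal length in pixels is half the picture's height over the tangent of half this angle, whatever the lens; pixels are square), "cx", "cy" (the principal point, pixels), "xyz" and "attitude" of the camera in the world. Camera axes: x right, y up, looking along -z (the intrinsics and any distortion apply to the point x, -y, -z); pixel columns grow to the right and rows downward; lengths in m; the calibration is good to about 2 mm. A picture is of the moment at which its call begins. There is no depth.
- ctrl.finish_job(): hands the job in; it is judged then, once.
The state is a dict: "t": time; "q": joint angles; "dq": joint speeds; "effort": joint torques, N m; "tool_pos": TCP position; "tool_rot": TCP orientation; "contact_force": force on the tool from outside, world axes, zero at the start; "wrist_torque": the same for the moment, N m; "opening": finger opening in m; "grip_force": force on a finger pad.
Only numpy, scipy, OpenCV 4.12 (cv2) and the standard library are available. Lean on these libraries where they do the work, as an engineer would, in place of code of your own. Each camera call takes 0.05 s, during which the arm holds its last target. There are 200 camera calls.

## Task

Two of the three little paper cups of burs stand in the wooden tray and the third stands out on the bench. Put the third cup upright into whichever compartment of the tray is empty, standing flat on its floor, and leave the other two cups standing in theirs.

Things in the scene. Friction and masses are not known exactly. Their poses are not given: they have to be found in the camera images.
- cup_tray: Low wooden tray fixed to the bench, 64 x 184 x 12 mm, with three equal open square compartments in a row along its own y axis. Each compartment is 56 x 56 mm inside with 4 mm walls and a cork-lined floor 4 mm above the bench; the walls' tops are 12 mm above the bench. Origin at the centre of its underside, x across the row, y along the row, z up; compartment centres lie at y = -60, 0 and +60 mm, x = 0. Where the tray lies, how it is turned and which compartment is empty vary.
- bur_cup_3_center (a point): The cup to put away: a small white paper cup with red bands, full of burs whose tips stick out, standing on the bench (not in the tray). Round and stiff, 34 mm across the rim, 28 mm across the foot, wall 29 mm high (grasp it there); with the burs 49 mm high, 64 g or a little off. This point is on its axis, 24.5 mm above its underside; z up along the axis. A glass jar and a small bottle stand in line with it, about 75 mm or more away centre to centre along y, in varying order.
- bur_cup_1_center (a point): A cup of the same kind (33 mm across, wall 30 mm high, 51 mm with its burs), standing loose in one compartment of the tray within 5 mm of its centre. This point is on its axis, 25.5 mm above its underside; z up.
- bur_cup_2_center (a point): A cup of the same kind (31 mm across, wall 28 mm high, 50 mm with its burs), standing loose in another compartment of the tray within 5 mm of its centre. This point is on its axis, 25 mm above its underside; z up.

How it is judged:
By the outcome, as a careful person would: the job done as asked, in the order asked, and still so for the second after the job is handed in, with the robot touching nothing.
It also fails if it takes over 37 s, if anything falls off the work surface, if the arm or the gripper's body presses on something with over 40 N, if the wrist force passes 120 N, or if a joint passes its speed limit or range.

## Working session

There is one attempt and no reset: what is moved stays moved. The work goes in short steps, Python scripts to look and compute and a shell command to move; the robot and the scene stay as the last step left them, time stands still between calls to the robot, and variables do not carry over. Pictures are saved under pics/ and viewed, at most 11 in all, crops included, and the job is handed in when it is done.

```bash
mkdir -p pics; ls
python3 - <<'E'
from station import ctrl
import cv2
o=ctrl.get_obs();print({k:o[k] for k in("t","tool_pos","tool_rot","opening")})
for n in("top","scene"):
    d=ctrl.get_image(n);cv2.imwrite(f"pics/{n}0.png",d["image"][:,:,::-1])
    print(n,{k:v for k,v in d.items() if k!="image"})
E
```

```text
pics
{'t': 0.0, 'tool_pos': array([ 0.23556803, -0.5781627 ,  0.20507264]), 'tool_rot': array([-3.08101139e+00, -6.03360048e-01,  2.54391541e-04]), 'opening': 0.0854478893865422}
top {'fovy': 54.13625319705216, 'cx': 251.62356084414648, 'cy': 196.27240064612513, 'xyz': array([0.38636503, 0.00299915, 0.89229201]), 'attitude': array([ 0.11923662, -0.10949342, -1.59545198])}
scene {'fovy': 42.73815073809089, 'cx': 247.33958671584205, 'cy': 196.10152941583672, 'xyz': array([0.17245601, 0.61438086, 0.57055447]), 'attitude': array([ 0.34100268, -1.23369866, -2.39112864])}
```

View pics/top0.png

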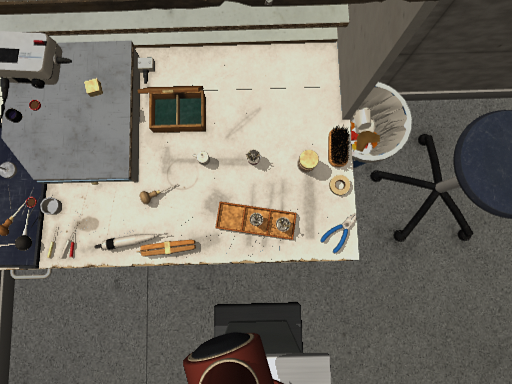

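View pics/scene0.png

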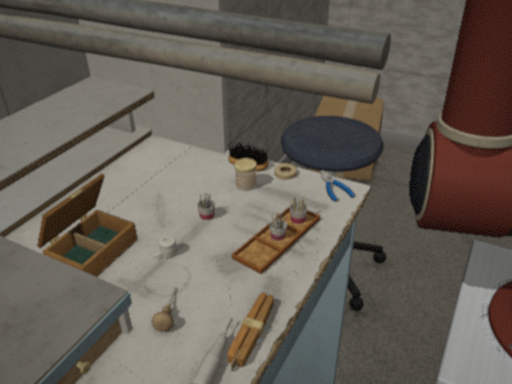

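The top view shows the tray at about (219,203)–(298,239), with cups at (257,220) and (283,224), so the left compartment, around (232,217), is empty. The third cup is at (253,157), between the bottle at (204,157) and the jar at (308,158). The scene view agrees: cup 3 is at (206,207) and the empty compartment is nearest the camera.

```bash
cat > h.py <<'E'
import numpy as np, cv2
from scipy.spatial.transform import Rotation as R
from station import ctrl
def ray(d,u,v):
    f=d["image"].shape[0]/2/np.tan(np.radians(d["fovy"]/2))
    return R.from_rotvec(d["attitude"]).apply([(u-d["cx"])/f,-(v-d["cy"])/f,-1.])
def onplane(d,u,v,z):
    r=ray(d,u,v);return d["xyz"]+r*(z-d["xyz"][2])/r[2]
def two(d1,p1,d2,p2):
    a,b=ray(d1,*p1),ray(d2,*p2)
    s=np.linalg.lstsq(np.c_[a,-b],d2["xyz"]-d1["xyz"],rcond=None)[0]
    P,Q=d1["xyz"]+a*s[0],d2["xyz"]+b*s[1]
    return (P+Q)/2,np.linalg.norm(P-Q)
def totool(o,v): return R.from_rotvec(o["tool_rot"]).inv().apply(v)
E
python3 - <<'E'
from h import *
np.set_printoptions(precision=4,suppress=True)
d=ctrl.get_image("top");s=ctrl.get_image("scene")
print(d["image"].shape)
hsv=cv2.cvtColor(d["image"],cv2.COLOR_RGB2HSV)
m=cv2.inRange(hsv,(5,100,80),(22,255,255));roi=np.zeros_like(m);roi[195:248,208:306]=255
m=cv2.morphologyEx(m&roi,cv2.MORPH_CLOSE,np.ones((9,9)))
c=max(cv2.findContours(m,0,1)[0],key=cv2.contourArea)
q=np.array([onplane(d,*p[0],.012)[:2] for p in c],np.float32)
r=cv2.minAreaRect(q*1000);print("tray",r,cv2.boxPoints(r))
for n,p in dict(bottle=(204,157),cup3=(253,157),jar=(308,158),cupA=(257,220),cupB=(283,224)).items(): print(n,onplane(d,*p,.03))
print("cup3 two-view",two(d,(253,157),s,(206,203)))
h=hsv[145:170,240:266]
a=d["image"][140:260,190:330];cv2.imwrite("pics/topc.png",cv2.resize(a,None,fx=5,fy=5,interpolation=cv2.INTER_CUBIC)[:,:,::-1])
E
```

```text
(384, 512, 3)
tray ((458.3294677734375, -1.0802001953125), (183.86793518066406, 63.93165588378906), 79.86210632324219) [[410.6807 -85.9522]
 [473.6142 -97.2054]
 [505.9782  83.7918]
 [443.0447  95.045 ]]
bottle [0.6091 0.1163 0.03  ]
cup3 [0.6058 0.0008 0.03  ]
jar [ 0.5996 -0.1284  0.03  ]
cupA [ 0.457  -0.0042  0.03  ]
cupB [ 0.4461 -0.0636  0.03  ]
cup3 two-view (array([0.6058, 0.0011, 0.0325]), np.float64(0.0013791383254147778))
```

View pics/topc.png

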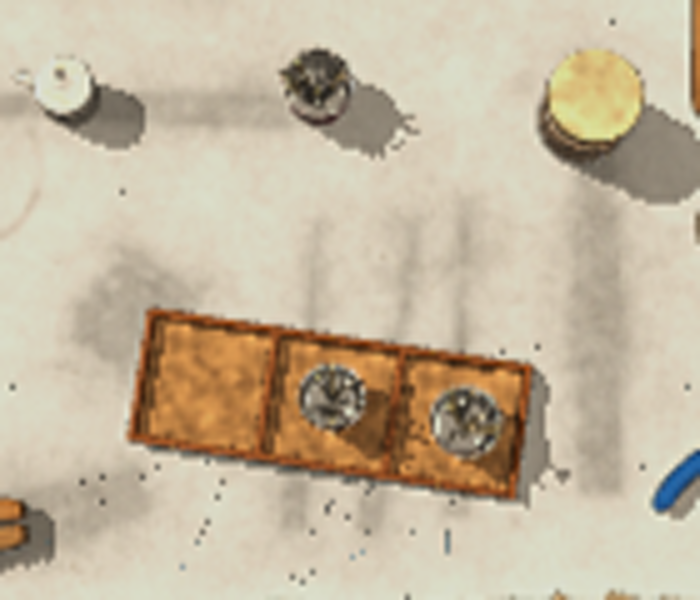

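Tray: the measured rectangle is 183.9 x 63.9 mm against 184 x 64, so the fit is good. The centre is (0.458, -0.001) and the empty compartment's centre is (0.469, 0.058). Cup 3 is at about (0.605, 0.000), and its two-view height is plausible. I'll now move over it, turning the closing line onto the tray's x.

```bash
python3 -m handwheel '[{"gripper":-1,"offset":[20,-14,0],"rotation":[0,0,-0.12]},{"gripper":-1,"offset":[55,-39,0],"rotation":[0,0,-0.25]},{"gripper":-1,"offset":[95,-67,0],"rotation":[0,0,-0.38]},{"gripper":-1,"offset":[140,-99,0],"rotation":[0,0,-0.51]},{"gripper":-1,"offset":[185,-131,0],"rotation":[0,0,-0.64]},{"gripper":-1,"offset":[230,-163,0],"rotation":[0,0,-0.77]},{"gripper":-1,"offset":[270,-191,0],"rotation":[0,0,-0.89]},{"gripper":-1,"offset":[310,-219,0],"rotation":[0,0,-1.007]}]' 30
python3 - <<'E'
from h import *
o=ctrl.get_obs();print(o["t"],o["tool_pos"],R.from_rotvec(o["tool_rot"]).as_matrix().round(3),totool(o,[.605-o["tool_pos"][0],0-o["tool_pos"][1],.15-o["tool_pos"][2]])*1000)
E
```

```text
t: 1.2
tool_pos: [0.4409, -0.2575, 0.2062]
tool_rot: [2.405, 2.021, 0.0]
contact_force: [0.0, 0.2, -0.3]
opening: 0.0853
grip_force: 0.0
1.2 [ 0.44086044 -0.25745644  0.20624527] [[ 0.172  0.985  0.   ]
 [ 0.985 -0.172 -0.   ]
 [-0.     0.    -1.   ]] [281.88178427 117.33924284  56.24325325]
```

```bash
python3 -m handwheel '[{"gripper":-1,"offset":[35,15,0],"rotation":[0,0,0]},{"gripper":-1,"offset":[80,33,0],"rotation":[0,0,0]},{"gripper":-1,"offset":[130,54,0],"rotation":[0,0,0]},{"gripper":-1,"offset":[180,75,0],"rotation":[0,0,0]},{"gripper":-1,"offset":[230,95,10],"rotation":[0,0,0]},{"gripper":-1,"offset":[265,110,25],"rotation":[0,0,0]},{"gripper":-1,"offset":[282,117,40],"rotation":[0,0,0]},{"gripper":-1,"offset":[282,117,40],"rotation":[0,0,0]}]'
python3 - <<'E'
from h import *
d=ctrl.get_image("wrist");cv2.imwrite("pics/w1.png",d["image"][:,:,::-1])
o=ctrl.get_obs();print(o["t"],o["tool_pos"],{k:v for k,v in d.items() if k!="image"})
f=192/np.tan(np.radians(d["fovy"]/2))
for P in ([.605,0,0],[.605,0,.049],[.605,0,.029]):
    c=R.from_rotvec(d["attitude"]).inv().apply(np.array(P)-d["xyz"]);print(d["cx"]-f*c[0]/c[2],d["cy"]+f*c[1]/c[2])
E
```

```text
t: 2.2
tool_pos: [0.6039, -0.0016, 0.164]
tool_rot: [-2.406, -2.016, 0.005]
contact_force: [0.1, 0.2, 1.2]
opening: 0.0852
grip_force: 0.0
2.25 [ 0.60424311 -0.0025244   0.16522491] {'fovy': 66.37807911408109, 'cx': 253.67619368270798, 'cy': 199.86998199662702, 'xyz': array([0.61562775, 0.06297802, 0.33214445]), 'attitude': array([-0.26094059,  0.02782337, -0.17324559])}
255.53553823124773 178.67765969549504
255.59350206215237 188.06661416460923
255.56770110592723 183.8873872315939
```

View pics/w1.png

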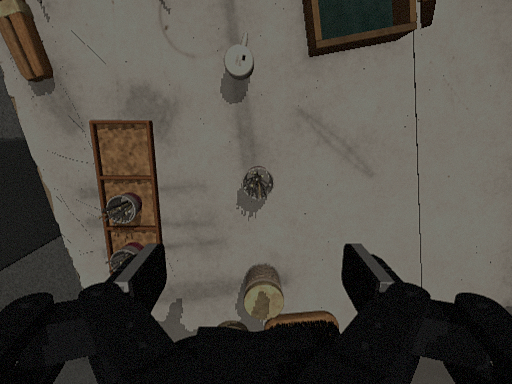

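The wrist view puts cup 3's rim at about (258,182) and the empty compartment at about (94–153, 123–178). I'll measure both from this view.

Run:
```python
from h import *
np.set_printoptions(precision=4,suppress=True)
d=ctrl.get_image("wrist");im=d["image"]
a=np.hstack([cv2.resize(im[155:225,225:295],(490,490),interpolation=2),cv2.resize(im[110:190,85:125+30],(310,354),interpolation=2) if 0 else np.pad(cv2.resize(im[110:190,85:165],(300,300),interpolation=2),((0,190),(0,0),(0,0)))])
cv2.imwrite("pics/w2.png",a[:,:,::-1])
hsv=cv2.cvtColor(im,cv2.COLOR_RGB2HSV)
m=cv2.inRange(hsv,(3,80,40),(22,255,255))[110:186,85:165]
ys,xs=np.nonzero(m);c=cv2.convexHull(np.c_[xs+85,ys+110])
q=np.array([onplane(d,*map(float,p[0]),.012)[:2] for p in c]);print(q*1000)
# expected top-corner positions
u=np.array([.176,.984]);w=np.array([.984,-.176]);C=np.array([.4583,-.0011])
print([(C+u*.092+s*w*.032)*1000 for s in(-1,1)])
```

```text
[[497.0798  21.1622]
 [491.6996  14.0366]
 [430.9651  24.7995]
 [430.572   27.1893]
 [437.2803  65.2921]
 [441.4411  88.0468]
 [443.4026  93.9527]
 [503.1277  84.3631]
 [507.023   82.6345]
 [507.7952  81.4598]
 [506.1205  71.2859]
 [502.1183  48.3136]
 [497.3733  22.2561]]
[array([443.004,  95.06 ]), array([505.98 ,  83.796])]
```

View pics/w2.png

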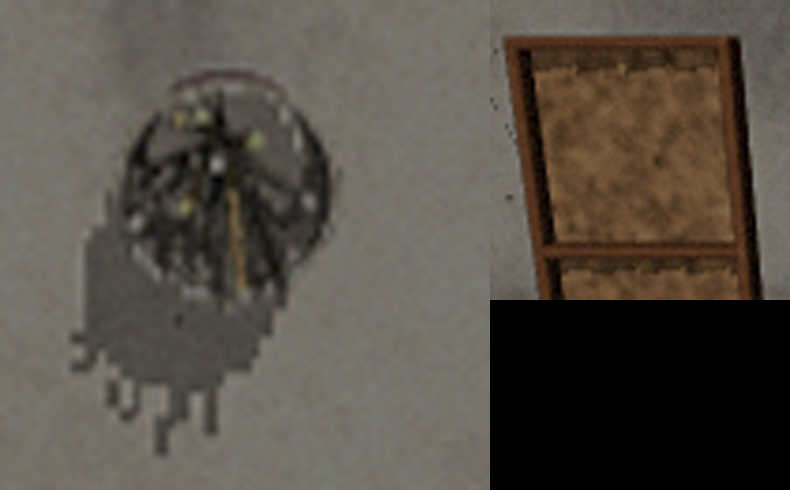

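Both views agree on the tray to within 1–2 mm. The cup averages to (0.6065, 0.001). Descending most of the way.

```bash
python3 -m handwheel '[{"gripper":-1,"offset":[4,2,20],"rotation":[0,0,0]},{"gripper":-1,"offset":[4,2,45],"rotation":[0,0,0]},{"gripper":-1,"offset":[4,2,70],"rotation":[0,0,0]},{"gripper":-1,"offset":[4,2,95],"rotation":[0,0,0]},{"gripper":-1,"offset":[4,2,118],"rotation":[0,0,0]},{"gripper":-1,"offset":[4,2,135],"rotation":[0,0,0]},{"gripper":-1,"offset":[4,2,135],"rotation":[0,0,0]},{"gripper":-1,"offset":[4,2,135],"rotation":[0,0,0]}]'
python3 - <<'E'
from h import *
o=ctrl.get_obs();p=o["tool_pos"];print(p,o["tool_rot"],totool(o,np.array([.6065,.001,.009])-p)*1000)
E
```

```text
t: 3.3
tool_pos: [0.6084, 0.0012, 0.0321]
tool_rot: [2.409, 2.015, 0.002]
contact_force: [-0.6, -0.8, -0.2]
opening: 0.0857
grip_force: 0.0
[0.60841729 0.00124751 0.03214812] [2.40864144e+00 2.01529144e+00 1.60661965e-03] [-0.5843472  -1.87753003 23.1453309 ]
```

```bash
python3 -m handwheel '[{"gripper":-1,"offset":[0,-2,10],"rotation":[0,0,0]},{"gripper":-1,"offset":[0,-2,20],"rotation":[0,0,0]},{"gripper":-1,"offset":[0,-2,23],"rotation":[0,0,0]},{"gripper":0,"offset":[0,-2,23],"rotation":[0,0,0]},{"gripper":0.2,"offset":[0,-2,23],"rotation":[0,0,0]},{"gripper":0.4,"offset":[0,-2,23],"rotation":[0,0,0]},{"gripper":1,"offset":[0,-2,23],"rotation":[0,0,0]},{"gripper":1,"offset":[0,-2,23],"rotation":[0,0,0]}]' 30
python3 -m handwheel '[{"gripper":1,"offset":[0,0,0],"rotation":[0,0,0]},{"gripper":1,"offset":[0,0,0],"rotation":[0,0,0]},{"gripper":1,"offset":[0,0,0],"rotation":[0,0,0]},{"gripper":1,"offset":[0,0,-5],"rotation":[0,0,0]},{"gripper":1,"offset":[0,0,-15],"rotation":[0,0,0]},{"gripper":1,"offset":[0,0,-25],"rotation":[0,0,0]},{"gripper":1,"offset":[0,0,-30],"rotation":[0,0,0]},{"gripper":1,"offset":[0,0,-30],"rotation":[0,0,0]}]' 30
python3 - <<'E'
from h import *
d=ctrl.get_image("wrist");s=ctrl.get_image("scene")
cv2.imwrite("pics/w3.png",np.hstack([cv2.resize(d["image"][130:384,100:420],(400,318)),cv2.resize(s["image"][150:260,150:288],(399,318))])[:,:,::-1])
o=ctrl.get_obs();p=o["tool_pos"];print(o["opening"],o["grip_force"],p,totool(o,np.array([.469,.058,.06])-p)*1000)
E
```

```text
t: 4.3
tool_pos: [0.6059, 0.0019, 0.0085]
tool_rot: [2.409, 2.016, 0.0]
contact_force: [0.1, 0.5, 0.6]
opening: -0.0001
grip_force: 0.0
t: 5.3
tool_pos: [0.6064, 0.0018, 0.0393]
tool_rot: [2.408, 2.016, 0.002]
contact_force: [-0.0, 0.8, 0.6]
opening: -0.0001
grip_force: 0.0
-4.025386298366592e-05 0.0 [0.6055954  0.00188545 0.0381796 ] [  31.18283021 -144.34867285  -21.7799669 ]
```

View pics/w3.png

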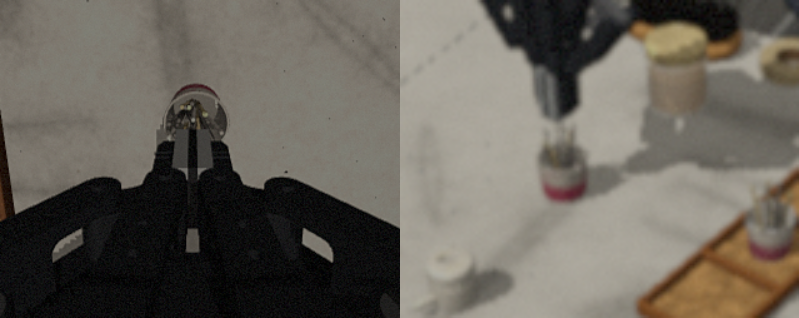

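Missed: the fingers shut to zero, and the cup still stands upright, ahead of the tips (+y) in the wrist view, rim at about (257,222). I'll re-measure it and check the fingertips against the predicted TCP.

Run:
```python
from h import *
np.set_printoptions(precision=4,suppress=True)
d=ctrl.get_image("wrist");s=ctrl.get_image("scene");t=ctrl.get_image("top")
o=ctrl.get_obs();print(d["xyz"],d["attitude"],o["tool_pos"])
f=192/np.tan(np.radians(d["fovy"]/2))
T=R.from_rotvec(o["tool_rot"])
for off in(0,-.019):
    P=o["tool_pos"]+T.apply([0,0,off]);c=R.from_rotvec(d["attitude"]).inv().apply(P-d["xyz"]);print("tcp px",off,d["cx"]-f*c[0]/c[2],d["cy"]+f*c[1]/c[2])
print("w rim",onplane(d,257.6,222,.029))
# red band in wrist & scene
for n,g in(("w",d),("s",s),("t",t)):
    h=cv2.cvtColor(g["image"],cv2.COLOR_RGB2HSV);m=cv2.inRange(h,(160,70,40),(180,255,255))
    k,l,st,ce=cv2.connectedComponentsWithStats(m)
    print(n,[(st[i].tolist(),ce[i]) for i in range(1,k) if st[i,4]>8])
a=cv2.resize(d["image"][190:290,205:305],(600,600),interpolation=2)
b=cv2.resize(s["image"][170:235,190:223],(200,394),interpolation=2);e=cv2.resize(t["image"][145:170,240:265],(200,200),interpolation=2)
cv2.imwrite("pics/w4.png",np.hstack([a,np.vstack([b,e,np.zeros((6,200,3),np.uint8)])])[:,:,::-1])
```

```text
[0.6168 0.0665 0.2064] [-0.2606  0.024  -0.175 ] [0.6054 0.0019 0.0377]
tcp px 0 254.10421319106854 232.12177675211976
tcp px -0.019 254.1514891620113 244.70966249472613
w rim [0.6082 0.005  0.029 ]
w [([243, 198, 30, 7, 55], array([257.7091, 200.0364])), ([43, 239, 32, 13, 138], array([ 59.8986, 243.7319])), ([50, 311, 30, 12, 157], array([ 65.2484, 316.3185]))]
s [([200, 214, 14, 6, 51], array([206.3922, 216.3529])), ([292, 217, 13, 6, 47], array([297.7234, 219.8723])), ([272, 235, 11, 4, 26], array([276.8077, 236.9231]))]
t [([34, 40, 8, 4, 13], array([36.9231, 41.1538]))]
```

View pics/w4.png

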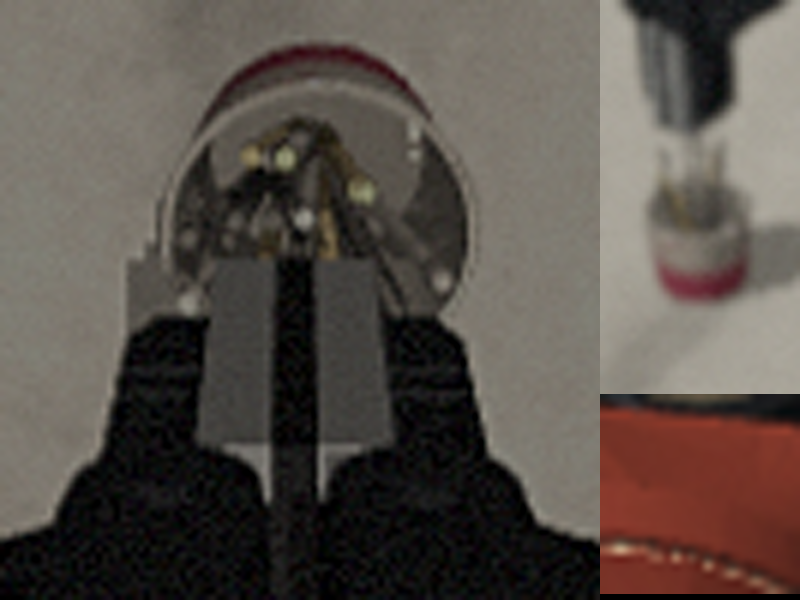

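Run:
```python
from h import *
np.set_printoptions(precision=4,suppress=True)
s=ctrl.get_image("scene");d=ctrl.get_image("wrist");o=ctrl.get_obs()
def red(im):
    m=cv2.inRange(cv2.cvtColor(im,cv2.COLOR_RGB2HSV),(160,70,40),(180,255,255))[200:226,190:223]
    ys,xs=np.nonzero(m);return xs.min()+190,xs.max()+190,ys.min()+200,ys.max()+200,xs.mean()+190,ys.mean()+200
print(red(cv2.imread("pics/scene0.png")[:,:,::-1]),red(s["image"]))
def px(g,P):
    f=192/np.tan(np.radians(g["fovy"]/2));c=R.from_rotvec(g["attitude"]).inv().apply(np.array(P)-g["xyz"]);return np.array([g["cx"]-f*c[0]/c[2],g["cy"]+f*c[1]/c[2]])
for P in([.607,.001,0],[.607,.001,.029],[.607,.02,0],[.607,.02,.029],o["tool_pos"]): print(P,px(s,P),px(d,P))
# front rim: wrist top of rim at (258.6,203.3), side extremes (232.5..284)
for z in(.024,.029,.034): print(z,onplane(d,258.6,203.3,z),onplane(d,232.5,225,z),onplane(d,284,225,z))
```

```text
(np.int64(200), np.int64(213), np.int64(213), np.int64(219), np.float64(206.28571428571428), np.float64(216.22448979591837)) (np.int64(200), np.int64(213), np.int64(213), np.int64(219), np.float64(206.94117647058823), np.float64(216.19607843137254))
[0.607, 0.001, 0] [207.0539 216.6117] [256.7814 214.4094]
[0.607, 0.001, 0.029] [205.9836 204.3713] [257.1706 228.2707]
[0.607, 0.02, 0] [201.6701 222.0876] [252.2265 189.635 ]
[0.607, 0.02, 0.029] [200.4851 209.7652] [251.9297 200.0744]
[0.6055 0.0019 0.0379] [206.0608 200.9892] [254.6495 232.4153]
0.024 [0.6106 0.0158 0.024 ] [0.5912 0.0042 0.024 ] [ 0.6245 -0.0017  0.024 ]
0.029 [0.6107 0.0172 0.029 ] [0.5919 0.0059 0.029 ] [0.6243 0.0002 0.029 ]
0.034 [0.6109 0.0186 0.034 ] [0.5926 0.0077 0.034 ] [0.624  0.0021 0.034 ]
```

Run:
```python
from h import *
np.set_printoptions(precision=4,suppress=True)
s=ctrl.get_image("scene");d=ctrl.get_image("wrist");o=ctrl.get_obs();print(o["tool_pos"],o["q"],o["contact_force"])
for w in((240,233.3),(226.5,233.6)):
  for c in((204.9,191.4),(203,191),(199.1,189.5)): print(w,c,two(d,w,s,c))
```

```text
[0.6056 0.0019 0.038 ] [-0.1197  0.1668  1.7856 -0.      1.1897  0.0573] [-0.5859 -0.2839  0.166 ]
(240, 233.3) (204.9, 191.4) (array([0.5995, 0.0132, 0.0678]), np.float64(0.0022667990525738176))
(240, 233.3) (203, 191) (array([0.6007, 0.0153, 0.0704]), np.float64(0.0003539739131570472))
(240, 233.3) (199.1, 189.5) (array([0.603 , 0.0199, 0.0772]), np.float64(0.005075375584621672))
(226.5, 233.6) (204.9, 191.4) (array([0.5947, 0.0175, 0.0729]), np.float64(0.0009501783299324892))
(226.5, 233.6) (203, 191) (array([0.5959, 0.0195, 0.0754]), np.float64(0.003476473401455764))
(226.5, 233.6) (199.1, 189.5) (array([0.5985, 0.0239, 0.082 ]), np.float64(0.007982045543834693))
```

Triangulating the shut fingertips puts them at z≈0.068, while the TCP readout says 0.038. Laterally they agree, so the readout is about 28 mm low and the fingers closed above the cup wall. The cup itself has not moved; it is at (0.608, 0.001). I'll reopen, go lower and re-check from the images.

```bash
python3 -m handwheel '[{"gripper":-1,"offset":[0,0,0],"rotation":[0,0,0]},{"gripper":-1,"offset":[0,0,0],"rotation":[0,0,0]},{"gripper":-1,"offset":[0,0,0],"rotation":[0,0,0]},{"gripper":-1,"offset":[0,0,0],"rotation":[0,0,0]},{"gripper":-1,"offset":[0,2,12],"rotation":[0,0,0]},{"gripper":-1,"offset":[0,2,25],"rotation":[0,0,0]},{"gripper":-1,"offset":[0,2,35],"rotation":[0,0,0]},{"gripper":-1,"offset":[0,2,40],"rotation":[0,0,0]}]' 30
python3 - <<'E'
from h import *
s=ctrl.get_image("scene");d=ctrl.get_image("wrist");o=ctrl.get_obs();print(o["tool_pos"],o["opening"],o["contact_force"])
cv2.imwrite("pics/w5.png",np.hstack([cv2.resize(d["image"][150:310,160:360],(500,400)),cv2.resize(s["image"][160:240,176:236],(300,400),interpolation=2)])[:,:,::-1])
E
```

```text
t: 6.75
tool_pos: [0.6068, 0.0016, -0.0033]
tool_rot: [-2.408, -2.015, 0.002]
contact_force: [0.3, 0.0, -1.3]
opening: 0.0853
grip_force: 0.0
[ 0.60702053  0.001649   -0.00278872] 0.08548249403432104 [ 0.18180051  0.56735187 -0.29746686]
```

View pics/w5.png

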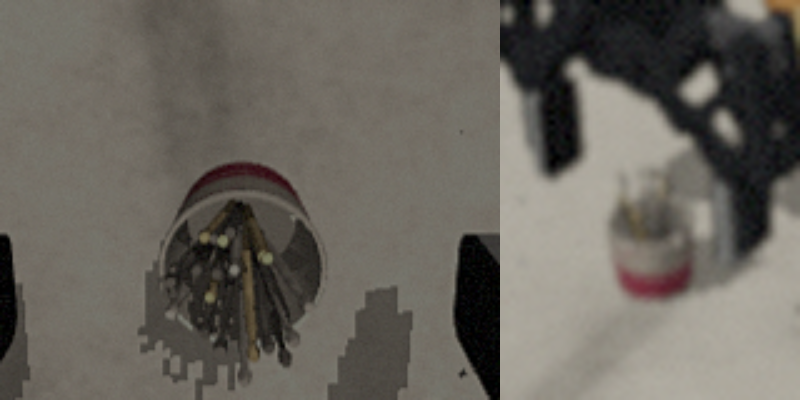

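The view shows the cup upright between the open fingers. Left finger tip is at scene pixel ≈(187,196), right tip ≈(224,212), and the tips are still near rim height. The cup sits about 2 mm toward +x of the middle. I'll work out the tip height from those pixels.

Run:
```python
from h import *
np.set_printoptions(precision=4,suppress=True)
s=ctrl.get_image("scene");o=ctrl.get_obs();T=R.from_rotvec(o["tool_rot"]);print(o["tool_pos"],T.as_matrix()[:,1])
f=192/np.tan(np.radians(s["fovy"]/2))
for n,ty,p in(("L",-.0427,(187.2,195.4)),("R",.0427,(224,212)),("Rout",.057,(228,209))):
  for z in(.0,.01,.02,.03,.04):
    P=o["tool_pos"]+T.apply([.011,ty,0]);P[2]=z
    c=R.from_rotvec(s["attitude"]).inv().apply(P-s["xyz"]);print(n,z,s["cx"]-f*c[0]/c[2],s["cy"]+f*c[1]/c[2],p)
```

```text
[ 0.6075  0.0015 -0.0021] [ 0.9844 -0.1761 -0.0007]
L 0.0 219.65842320154732 228.00930075455165 (187.2, 195.4)
L 0.01 219.3619057542708 223.7749112356073 (187.2, 195.4)
L 0.02 219.06159626427294 219.48636980721542 (187.2, 195.4)
L 0.03 218.75742152105343 215.1426309937113 (187.2, 195.4)
L 0.04 218.44930641733538 210.74262223269068 (187.2, 195.4)
R 0.0 186.65091905116685 211.40949813147546 (224, 212)
R 0.01 186.16838612991666 207.27284315009604 (224, 212)
R 0.02 185.67997298876253 203.08577825907955 (224, 212)
R 0.03 185.18557148288255 198.847376355224 (224, 212)
R 0.04 184.68507079920042 194.556687460934 (224, 212)
Rout 0.0 181.4218844781637 208.77976455859965 (228, 209)
Rout 0.01 180.91168375584056 204.65948784870085 (228, 209)
Rout 0.02 180.39531430919405 200.48939378251941 (228, 209)
Rout 0.03 179.8726635807439 196.26857336886053 (228, 209)
Rout 0.04 179.34361625788296 191.99609536668763 (228, 209)
```

Open tips come out at z≈0.037, which with the 13 mm swing confirms a readout bias of about 26.5 mm. Going 18 mm lower and 2 mm along y, then closing.

```bash
python3 -m handwheel '[{"gripper":-1,"offset":[0,1,8],"rotation":[0,0,0]},{"gripper":-1,"offset":[0,2,15],"rotation":[0,0,0]},{"gripper":-1,"offset":[0,2,18],"rotation":[0,0,0]},{"gripper":-0.2,"offset":[0,2,18],"rotation":[0,0,0]},{"gripper":0.1,"offset":[0,2,18],"rotation":[0,0,0]},{"gripper":0.4,"offset":[0,2,18],"rotation":[0,0,0]},{"gripper":1,"offset":[0,2,18],"rotation":[0,0,0]},{"gripper":1,"offset":[0,2,18],"rotation":[0,0,0]}]' 30
```

```text
t: 7.9
tool_pos: [0.6101, 0.0011, -0.0192]
tool_rot: [2.409, 2.016, 0.001]
contact_force: [-0.8, -0.4, 2.1]
opening: 0.0315
grip_force: 29.8
```

```bash
python3 -m handwheel '[{"gripper":1,"offset":[0,0,-5],"rotation":[0,0,0]},{"gripper":1,"offset":[0,0,-15],"rotation":[0,0,0]},{"gripper":1,"offset":[0,0,-28],"rotation":[0,0,0]},{"gripper":1,"offset":[0,0,-42],"rotation":[0,0,0]},{"gripper":1,"offset":[0,0,-54],"rotation":[0,0,0]},{"gripper":1,"offset":[0,0,-60],"rotation":[0,0,0]},{"gripper":1,"offset":[0,0,-60],"rotation":[0,0,0]},{"gripper":1,"offset":[0,0,-60],"rotation":[0,0,0]}]' 30
python3 - <<'E'
from h import *
s=ctrl.get_image("scene");d=ctrl.get_image("wrist");o=ctrl.get_obs();print(o["tool_pos"],o["opening"],o["grip_force"],totool(o,np.array([.469,.058,o["tool_pos"][2]])-o["tool_pos"])*1000)
cv2.imwrite("pics/w6.png",np.hstack([cv2.resize(d["image"][150:310,160:360],(500,400)),cv2.resize(s["image"][140:240,170:245],(300,400),interpolation=2)])[:,:,::-1])
E
```

```text
t: 8.9
tool_pos: [0.6092, 0.0012, 0.0397]
tool_rot: [-2.408, -2.016, 0.001]
contact_force: [-0.2, 0.3, -1.2]
opening: 0.0318
grip_force: 29.8
[0.60914268 0.00125399 0.03950959] 0.03194225413455693 29.80731330695562 [  31.18596852 -147.94415497    0.20362854]
```

View pics/w6.png

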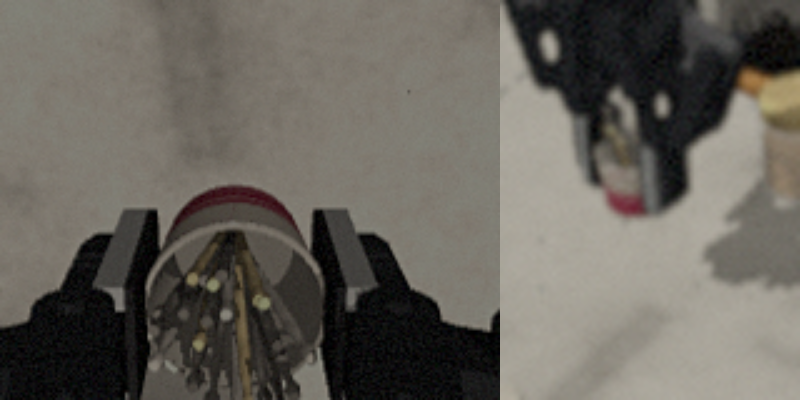

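The cup is held upright and centred between the pads (wrist view rim ≈(254,260)), with its foot protruding below the tips. Moving over the empty compartment.

```bash
python3 -m handwheel '[{"gripper":1,"offset":[4,-20,0],"rotation":[0,0,0]},{"gripper":1,"offset":[10,-50,0],"rotation":[0,0,0]},{"gripper":1,"offset":[18,-85,0],"rotation":[0,0,0]},{"gripper":1,"offset":[25,-118,0],"rotation":[0,0,0]},{"gripper":1,"offset":[30,-140,0],"rotation":[0,0,0]},{"gripper":1,"offset":[31,-148,0],"rotation":[0,0,0]},{"gripper":1,"offset":[31,-148,15],"rotation":[0,0,0]},{"gripper":1,"offset":[31,-148,30],"rotation":[0,0,0]}]' 30
python3 -m handwheel '[{"gripper":1,"offset":[0,0,5],"rotation":[0,0,0]},{"gripper":1,"offset":[0,0,8],"rotation":[0,0,0]},{"gripper":1,"offset":[0,0,8],"rotation":[0,0,0]},{"gripper":1,"offset":[0,0,8],"rotation":[0,0,0]},{"gripper":1,"offset":[0,0,8],"rotation":[0,0,0]},{"gripper":1,"offset":[0,0,8],"rotation":[0,0,0]},{"gripper":1,"offset":[0,0,8],"rotation":[0,0,0]},{"gripper":1,"offset":[0,0,8],"rotation":[0,0,0]}]' 30
python3 - <<'E'
from h import *
s=ctrl.get_image("scene");d=ctrl.get_image("wrist");o=ctrl.get_obs();print(o["tool_pos"],o["opening"],o["grip_force"],totool(o,np.array([.469,.058,o["tool_pos"][2]])-o["tool_pos"])*1000)
cv2.imwrite("pics/w7.png",np.hstack([cv2.resize(d["image"][150:310,160:360],(500,400)),cv2.resize(s["image"][190:290,225:300],(300,400),interpolation=2)])[:,:,::-1])
E
```

```text
t: 10.0
tool_pos: [0.47, 0.0575, 0.0093]
tool_rot: [2.409, 2.016, 0.0]
contact_force: [-0.3, -0.6, -1.2]
opening: 0.0319
grip_force: 29.9
t: 11.0
tool_pos: [0.4695, 0.0577, 0.0024]
tool_rot: [2.409, 2.016, 0.0]
contact_force: [0.0, 0.6, -0.5]
opening: 0.032
grip_force: 29.9
[0.46947288 0.05774438 0.00231253] 0.03194934289981529 29.906143901171163 [ 1.68347058e-01 -5.10505175e-01 -9.32283751e-06]
```

View pics/w7.png

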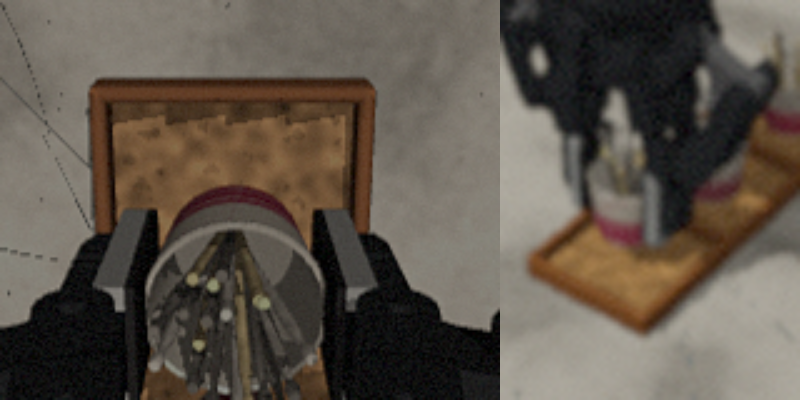

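The cup is centred over the empty compartment (walls at x≈100 and 365 in the wrist crop, cup centre ≈235), with the foot still above the walls. Lowering onto the floor gently.

```bash
python3 -m handwheel '[{"gripper":1,"offset":[0,0,4],"rotation":[0,0,0]},{"gripper":1,"offset":[0,0,8],"rotation":[0,0,0]},{"gripper":1,"offset":[0,0,12],"rotation":[0,0,0]},{"gripper":1,"offset":[0,0,15],"rotation":[0,0,0]},{"gripper":1,"offset":[0,0,17],"rotation":[0,0,0]},{"gripper":1,"offset":[0,0,17.5],"rotation":[0,0,0]},{"gripper":1,"offset":[0,0,17.5],"rotation":[0,0,0]},{"gripper":1,"offset":[0,0,17.5],"rotation":[0,0,0]}]' 30
```

```text
t: 12.1
tool_pos: [0.4696, 0.0577, -0.0151]
tool_rot: [2.409, 2.016, 0.0]
contact_force: [-0.4, -0.6, -0.4]
opening: 0.0319
grip_force: 29.9
```

```bash
python3 -m handwheel '[{"gripper":1,"offset":[0,0,0.5],"rotation":[0,0,0]},{"gripper":1,"offset":[0,0,0.7],"rotation":[0,0,0]},{"gripper":0.15,"offset":[0,0,0.7],"rotation":[0,0,0]},{"gripper":0.05,"offset":[0,0,0.7],"rotation":[0,0,0]},{"gripper":-0.1,"offset":[0,0,0.7],"rotation":[0,0,0]},{"gripper":-0.4,"offset":[0,0,0.7],"rotation":[0,0,0]},{"gripper":-0.8,"offset":[0,0,0.7],"rotation":[0,0,0]},{"gripper":-1,"offset":[0,0,0.7],"rotation":[0,0,0]}]'
python3 -m handwheel '[{"gripper":-1,"offset":[0,0,0],"rotation":[0,0,0]},{"gripper":-1,"offset":[0,0,-10],"rotation":[0,0,0]},{"gripper":-1,"offset":[0,0,-25],"rotation":[0,0,0]},{"gripper":-1,"offset":[0,0,-45],"rotation":[0,0,0]},{"gripper":-1,"offset":[0,0,-70],"rotation":[0,0,0]},{"gripper":-1,"offset":[0,0,-95],"rotation":[0,0,0]},{"gripper":-1,"offset":[0,0,-115],"rotation":[0,0,0]},{"gripper":-1,"offset":[0,0,-120],"rotation":[0,0,0]}]'
python3 - <<'E'
from h import *
s=ctrl.get_image("scene");d=ctrl.get_image("wrist");o=ctrl.get_obs();print(o["tool_pos"],o["opening"],o["contact_force"])
cv2.imwrite("pics/w8.png",np.hstack([cv2.resize(d["image"][110:350,130:380],(417,400)),cv2.resize(s["image"][180:280,220:315],(380,400),interpolation=2)])[:,:,::-1])
E
```

```text
t: 13.1
tool_pos: [0.4688, 0.0578, -0.0165]
tool_rot: [-2.408, -2.016, 0.001]
contact_force: [-0.6, 0.3, -4.5]
opening: 0.0455
grip_force: 29.5
t: 14.1
tool_pos: [0.4716, 0.0577, 0.1078]
tool_rot: [2.406, 2.014, 0.007]
contact_force: [-0.8, 0.9, 1.4]
opening: 0.0854
grip_force: 0.0
[0.47042929 0.05770389 0.10572695] 0.08525261369982598 [ 0.6426463  -0.08380317  0.58102609]
```

View pics/w8.png

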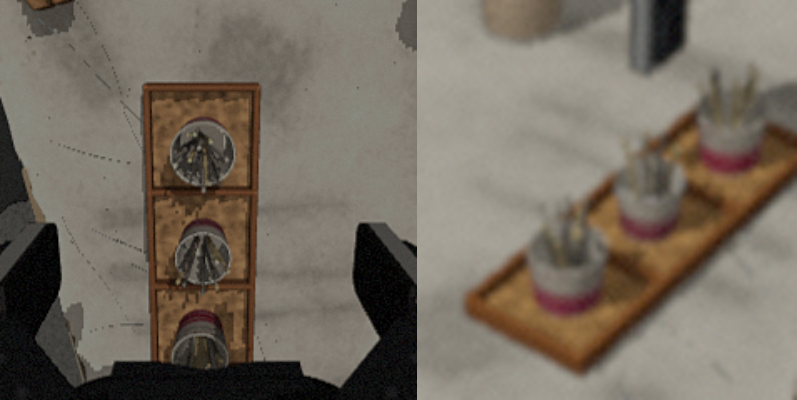

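All three cups stand upright, one in each compartment (wrist crop: cups at about (202,152), (203,258) and (200,345)), and the gripper is clear. Handing in.

```bash
python3 -c "
from station import ctrl
print(ctrl.finish_job())"
```

```text
the job is handed in; nothing more can be done
None
```

The third cup stands upright in the tray's empty compartment, the other two cups are still standing in theirs, and the job was handed in at about 14 s of the 37 s allowed, after one missed first grasp that did not disturb the cup.

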